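# Feel a temperature sensor into the groove of a covered heating block

## Task

The white insulating collar on the stirrer hotplate hides the heating block, and the block stands at an unknown angle, so its sensor groove has to be found by feel. Take the red temperature sensor from its stand, lower its tip through the round opening at the end of the collar's curved slot onto the block, and slide it along the slot, pressing only lightly, until the tip drops into the groove; stop there, push the sensor gently straight down until its grip sits flat on the collar, and let go. The stem is delicate and bends if pushed hard; leave the glass dish, the beaker and the bottle where they are.

Things in the scene. Friction and masses are not known exactly. Their poses are not given: they have to be found in the camera images.
- probe_center (a point): Cordless temperature sensor, 65-100 g, upright in its stand. Red square grip 20 x 20 mm, 54 mm tall plus a 6 mm black cap; its flat lower face is the shoulder; the steel stem's tip is 48 mm below the shoulder. Origin: on the axis, 30 mm above the shoulder. z up, away from the tip; x, y square to the grip's flat sides. Over 35 N on the collar harms it.
- probe_tip (a point): Lower end of the sensor's steel stem, on its axis; z up along the stem. The stem is 6 mm thick with a rounded tip, and sprung: it slides up to 12 mm into the grip, beginning to give at 2 N and reaching about 5.6 N at the end (0.3 N per mm, so 3 to 4.5 N presses lightly); beyond that it is solid. More than 15 N on the stem, down or sideways, bends it.
- stand: Dark steel stand, 75 x 75 mm and 58 mm high, fixed to the bench; origin: centre of its underside. The sensor stands in its middle hole (13 mm wide, vertical), shoulder resting on the stand's top.
- collar (a point): Centre of the flat top of the white insulating collar, 155 mm above the bench, fixed on the stirrer. z up; x towards the control panel. A ring of radius 42 to 74 mm, its top 4 mm thick, open in the middle. Its slot is 11 mm wide, centred on a circle of radius 55 mm about this point, from the round opening (230 degrees, counted anticlockwise from x) across the -x side to its far end (130 degrees).
- entry (a point): Centre of the round opening, 20 mm across, at one end of the collar's slot, level with the collar's top (axes as the collar's). 20 mm below the collar's top, all along under opening and slot, is the flat top of a round aluminium heating block, hidden by the collar. The block sits firm and does not turn when pushed lightly; its angle is unknown.
- slot_end (a point): Far end of the slot's centre line, level with the collar's top (axes as the collar's). The block has one groove, radial and straight-sided: 9 mm wide along the slot, 15 mm long across it (radius 47 to 62 mm), 32 mm deep, somewhere under the slot 30 to 90 degrees of arc from the round opening. With the shoulder on the collar the tip is 28 mm down the groove, clear of its floor.
- stirrer: Blue-grey stirrer hotplate, fixed, housing 160 mm wide, 250 mm long and 70 mm high, dark round plate above it, with the block and the collar on it. Origin: on the bench, on the axis of plate and collar; x points to the control panel.
- dish: Low glass dish, 68 mm across and 54 mm high, standing loose in the block's pocket, in the middle of the collar, its rim 2 mm above the collar's top. Origin: centre of its underside.
- beaker: Greenish glass beaker, 70 mm across and 85 mm high, loose on the bench. Origin: centre of its underside.
- bottle: Brown glass bottle, 56 mm across and 115 mm high, loose on the bench. Origin: centre of its underside.
Mind the look-alikes: they are no part of the job. What is meant by the part that bears probe_center is not green, orange or yellow, and is the larger of those in its own colour.

How it is judged:
On the way, in this order (a step that is already met when the one before it is completed fails the run):
1. the tip stands on the block under the round opening (horizontal distance between probe_tip and entry below 0.014 m and z of probe_tip in the frame of collar below -0.017 m and contact force between probe and stirrer above 0.5 N), for 0.1 s.
2. the tip, still on the block, has been slid from the round opening in under the slot (horizontal distance between probe_tip and entry between 0.0145 and 0.023 m and z of probe_tip in the frame of collar below -0.017 m and contact force between stem and stirrer above 0.5 N), for 0.05 s.
3. the tip has dropped at least 4 mm into the groove (horizontal distance between probe_tip and collar between 0.045 and 0.065 m and z of probe_tip in the frame of collar below -0.024 m), for 0.1 s.
At the end, for the whole second after the job is handed in: The sensor stands upright (within 7 degrees) and at rest in the block's groove, its grip within 3 mm of resting on the collar (tip at least 45 mm below the collar's top), released; dish, beaker and bottle within 20 mm of where they were (horizontal distance between probe_tip and collar between 0.045 and 0.065 m and z of probe_tip in the frame of collar below -0.045 m and angle between probe_center's own z axis and vertical below 0.12 rad and linear speed of probe below 0.02 m/s and distance of each of dish, beaker, bottle from where it was at the start of the episode below 0.02 m); the robot touches nothing.
It fails at once if the sensor's stem is pressed against the block or collar with more than 15 N, down or sideways (bent stem) (contact force between stem and stirrer above 15 N).
It fails at once if the sensor as a whole is forced onto the stirrer or collar with more than 35 N (contact force between probe and stirrer above 35 N).
It fails at once if the dish, beaker or bottle is moved more than 20 mm or tipped over (distance of any of dish, beaker, bottle from where it was at the start of the episode above 0.02 m or angle between any of dish, beaker, bottle's own z axis and vertical above 0.3 rad).
It also fails if it takes over 72 s, if anything falls off the work surface, if the arm or the gripper's body presses on something with over 40 N, if the wrist force passes 120 N, or if a joint passes its speed limit or range.

## Robot

A 6-joint arm with a two-finger parallel gripper is mounted at the origin on the work surface. World frame = base frame: x ahead of the robot, y to its left, z up, the work surface at z = 0. Lengths are in m, angles in rad, forces in N, time in s.
With the tool pointing down it reaches from about 0.425 to 0.95 m from the base axis. Payload 3.5 kg.
Tool frame: the origin (TCP) lies on the centre line of the jaws, within the pads' length; the fingertips stand 17 mm ahead of it and the grasp point (between the pads) lies 2 mm behind it; z points along the fingers, y is the line along which they close (so a half turn about z gives the same grasp; the last joint's range is limited). The gripper opens to 85 mm and grips with 20 to 120 N. Pads are 22 mm wide; open, the fingers measure 114 mm over their backs; the gripper's body (76 mm by 85 mm) begins 54 mm behind the grasp point. The pads swing forward as they close: fully open they stand 13 mm farther back than shut.
Start: joints at [-1.283, 0.286, 1.577, -0, 1.279, -0.15], TCP at [0.286, -0.611, 0.248] pointing down, gripper open.
Joint ranges: [-2.77, 2.77], [-0.9, 2.22], [0.21, 2.48], [-1.53, 4.67], [0.24, 2.81], [-2.84, 2.84]. Speed limits (rad/s): [2.79, 2.79, 3.14, 3.14, 3.14, 3.14].

## Interface

Orientations are given as a unit quaternion [x, y, z, w].
In Python, from plant import ctrl gives the robot as it stands. The module is installed in compiled form; this text tells all that it offers.
- The arm moves only by the tool drive_tool, never from a script. Its argument "moves" is a list of rows, each a list of 3 entries, a list of its own where there are three numbers: the turn, a rotation vector about the tool's x, y, z in rad, then the shift along the tool's x, y, z in m, then the finger opening in m, from 0 to 0.0854. A call has 1 to 5 rows; each row shifts and turns the commanded pose from where the row before left it, along the tool's axes as they then stand; what a row does not reach is not made up. A row lasts 1/8 s, in which the tool goes at most 62.5 mm and 10.7 degrees, less where a joint would pass 70% of its speed; a pose out of reach is approached as far as the arm can. A call with a gripper value outside its range is refused whole. The fingers move at their own pace and stop on an object; "grip_force" is the grip in N (left out, the last holds). Time passes only in rows, so rows that do not move let the fingers close. It gives the time, the measured TCP pose, the force, the opening and the grip force at its end, in the units of the state.
- ctrl.get_state(): the state, without advancing time (a new reading comes with each control period).
- ctrl.read_camera(name): name is "side" or "top" or "wrist"; returns a dict with "image" (400x640x3 uint8, red, green, blue), "fx", "fy", "cx", "cy" (pixels), "R" (3x3) and "t" (3): a world point X has camera coordinates R X + t. Camera axes: x right, y down, z forward; pixel columns grow to the right and rows downward; lengths in m; the calibration is good to about 2 mm. A picture is of the moment at which its call begins. There is no depth.
- ctrl.sign_off(): hands the job in; it is judged then, once.
The state is a dict: "time": time; "qpos": joint angles; "dq": joint speeds; "joint_efforts": joint torques, N m; "eef_pos": TCP position; "tcp_rot": TCP orientation; "contact_force": force on the tool from outside, world axes, zero at the start; "wrist_torque": the same for the moment, N m; "opening": opening from 0.0 (shut) to 1.0 (fully open); "finger_force": force on a finger pad.
Only numpy, scipy, OpenCV 4.12 (cv2) and the standard library are available. Lean on these libraries where they do the work, as an engineer would, in place of code of your own. Each camera call takes 0.05 s, during which the arm holds its last target. There are 200 camera calls.

## Working session

There is one attempt and no reset: what is moved stays moved. The work goes in short steps, Python scripts to look and compute and a tool call to move; the robot and the scene stay as the last step left them, time stands still between calls to the robot, and variables do not carry over. Pictures are saved under pics/ and viewed, at most 10 in all, crops included, and the job is handed in when it is done.

Besides the shell and the picture viewer there is one more tool, called after "Emit:" as name([rows], argument=value, ...), one row to a line, values as JSON. drive_tool: Moves the arm, as the interface text tells. Its arguments: {"type":"object","properties":{"moves":{"type":"array","items":{"type":"array"}},"grip_force":{"type":"number"}},"required":["moves"]}

```bash
mkdir -p pics; cat > h.py <<'E'
import numpy as np, cv2
from plant import ctrl
def snap(n,f):
    d=ctrl.read_camera(n); cv2.imwrite(f'pics/{f}.png',d['image'][:,:,::-1])
    np.savez(f'pics/{f}.npz',**{k:np.array(v) for k,v in d.items()}); return d
def ray(d,u,v,z):
    R=np.array(d['R']);t=np.array(d['t']); c=-R.T@t
    r=R.T@np.array([(u-d['cx'])/d['fx'],(v-d['cy'])/d['fy'],1]); return c+r*(z-c[2])/r[2]
def proj(d,X):
    p=np.array(d['R'])@np.array(X)+np.array(d['t']); return [d['fx']*p[0]/p[2]+d['cx'],d['fy']*p[1]/p[2]+d['cy']]
E
python3 - <<'E'
from h import *
print(ctrl.get_state())
for n in('side','top'):
    d=snap(n,n+'0'); print(n,-np.array(d['R']).T@d['t'],d['fx'],np.array(d['R'])[2])
E
```

```text
{'time': 0.0, 'qpos': array([-1.28301396e+00,  2.87203046e-01,  1.57816645e+00, -2.36819583e-05,
        1.27862188e+00, -1.50017033e-01]), 'dq': array([ 0.00091959,  0.00070486,  0.00094679, -0.00188152, -0.00179042,
       -0.00098073]), 'joint_efforts': array([-3.83020451e-04, -4.05981982e+01, -2.92626053e+01, -1.42326844e-04,
        5.77085390e-03, -3.64740004e-06]), 'eef_pos': array([ 0.28599851, -0.61073325,  0.24692793]), 'tcp_rot': array([ 9.76135531e-01,  2.17158898e-01, -9.38582121e-05, -1.19573901e-03]), 'contact_force': array([ 0.17099231, -0.32268364,  0.29205001]), 'wrist_torque': array([ 0.04497526, -0.00971293,  0.02259173]), 'finger_force': 0.0, 'opening': 1.0029529923960725}
side [ 0.39802059 -0.90091446  0.70153302] 430.34154241788605 [ 0.17132898  0.80479886 -0.56828266]
top [ 0.45131874 -0.07684072  1.10253041] 386.6680235345683 [ 0.11221591 -0.00518655 -0.99367031]
```

View pics/top0.png

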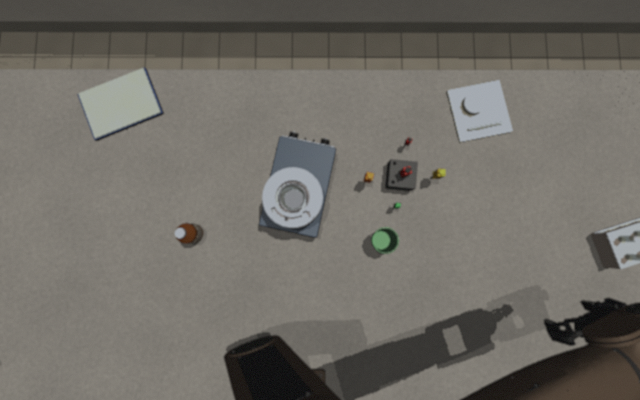

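View pics/side0.png

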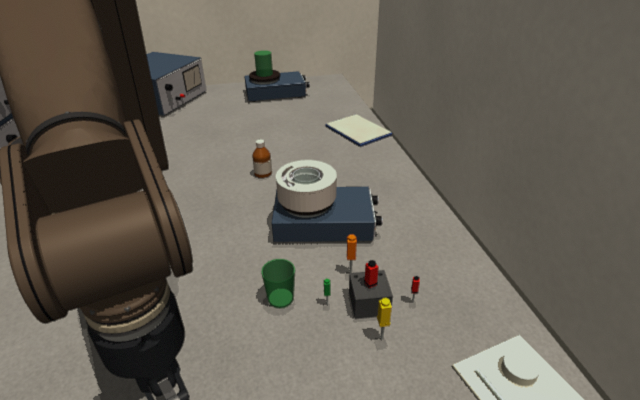

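The top view shows the stand and red sensor at about (402,173), collar at (292,197), stirrer panel up at (310,138), beaker at (384,240) and bottle at (187,233). The side view shows the sensor at (371,270), the collar at (306,178), and orange, yellow, green and small red look-alikes around the stand.

```bash
python3 - <<'E'
from h import *
d=np.load('pics/top0.npz')
for n,u,v,z in [('standtop',403,174.5,.058),('cap',404,171,.118),('collar',292.5,198,.155),('orange',369,177,.06),('yellow',440,173,.06),('green',397,206,.04),('sred',408,141,.04),('panelL',280,138,.07),('panelR',335,148,.07),('backL',261,228,.07),('backR',317,236,.07)]:
    print(n,ray(d,u,v,z).round(3))
im=d['image']
a=cv2.resize(im[160:240,250:335],None,fx=7,fy=7,interpolation=2)
b=cv2.resize(im[130:215,355:455],None,fx=4,fy=4,interpolation=2)[:560]
cv2.imwrite('pics/c1.png',a[:,:,::-1])
E
```

```text
standtop [ 0.622 -0.309  0.058]
cap [ 0.621 -0.298  0.118]
collar [ 0.548 -0.013  0.155]
orange [ 0.615 -0.215  0.06 ]
yellow [ 0.626 -0.41   0.06 ]
green [ 0.537 -0.294  0.04 ]
sred [ 0.72  -0.329  0.04 ]
panelL [0.721 0.028 0.07 ]
panelR [ 0.693 -0.122  0.07 ]
backL [0.476 0.076 0.07 ]
backR [ 0.455 -0.073  0.07 ]
```

View pics/c1.png

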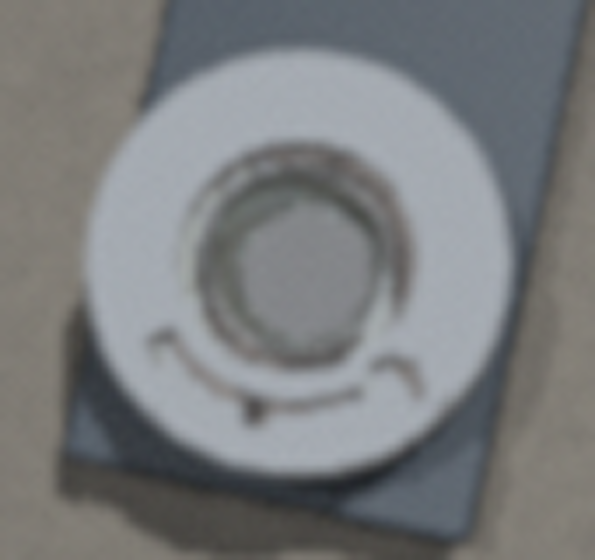

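The crop shows the round opening at the lower right, (395,380), so the slot runs clockwise in world terms. A dark spot near (255,408) may be the groove. Next I move towards the stand.

Emit:
drive_tool([
  [[0,0,0.06],[0.054,-0.017,0],0.05],
  [[0,0,0.08],[0.054,-0.017,0],0.05],
  [[0,0,0.08],[0.054,-0.017,0],0.05],
  [[0,0,0.08],[0.054,-0.017,0],0.05],
  [[0,0,0],[0.05,0,0],0.05],
])

```text
time: 0.72
eef_pos: [0.5185, -0.468, 0.248]
tcp_rot: [0.998, 0.069, -0.0, -0.0]
contact_force: [-0.9, -1.1, 0.3]
opening: 0.589
finger_force: 0.0
```

Emit:
drive_tool([
  [[0,0,0.138],[0.035,-0.045,0],0.05],
  [[0,0,0],[0.035,-0.045,0],0.05],
  [[0,0,0],[0.02,-0.045,0],0.05],
  [[0,0,0],[0,0,0],0.05],
])

```text
time: 1.23
eef_pos: [0.6018, -0.3271, 0.2476]
tcp_rot: [1.0, 0.002, -0.0, -0.001]
contact_force: [-1.0, -0.4, 0.2]
opening: 0.589
finger_force: 0.0
```

```bash
python3 - <<'E'
from h import *
d=snap('wrist','w1'); s=ctrl.get_state(); print(s['eef_pos'],s['tcp_rot'],s['contact_force'],s['opening'])
print(-np.array(d['R']).T@d['t'],proj(d,[.621,-.303,.058]))
E
```

```text
[ 0.60098074 -0.32905299  0.24768751] [ 9.99998827e-01  1.41692120e-03 -5.60052154e-04 -1.55799718e-04] [-0.15172153 -0.02817595 -0.49436432] 0.5846071364661212
[ 0.66925001 -0.32744363  0.37320281] [np.float64(290.1475896247116), np.float64(158.22025330586223)]
```

View pics/w1.png

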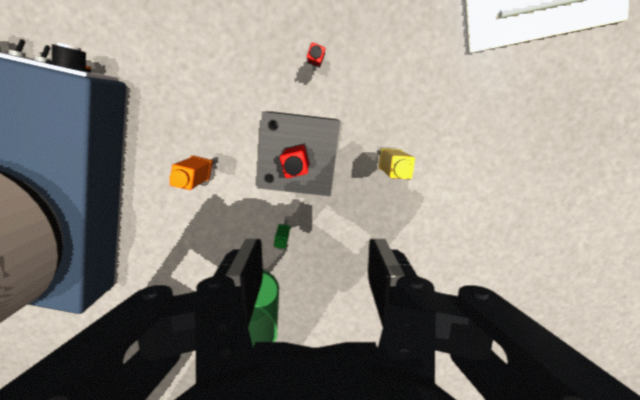

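The wrist view shows the stand's corners at about (263,111), (340,120), (332,195) and (257,188). The red grip is at (293,161) and is turned relative to the stand.

```bash
python3 - <<'E'
from h import *
d=np.load('pics/w1.npz')
c=[ray(d,u,v,.058) for u,v in [(263,111),(340,120),(332,195),(257,188)]]
print(np.array(c).round(3),np.mean(c,0).round(4))
im=d['image']
cv2.imwrite('pics/c2.png',cv2.resize(im[135:190,265:325],None,fx=10,fy=10,interpolation=2)[:,:,::-1])
E
```

```text
[[ 0.666 -0.278  0.058]
 [ 0.658 -0.351  0.058]
 [ 0.584 -0.345  0.058]
 [ 0.591 -0.269  0.058]] [ 0.6245 -0.3107  0.058 ]
```

View pics/c2.png

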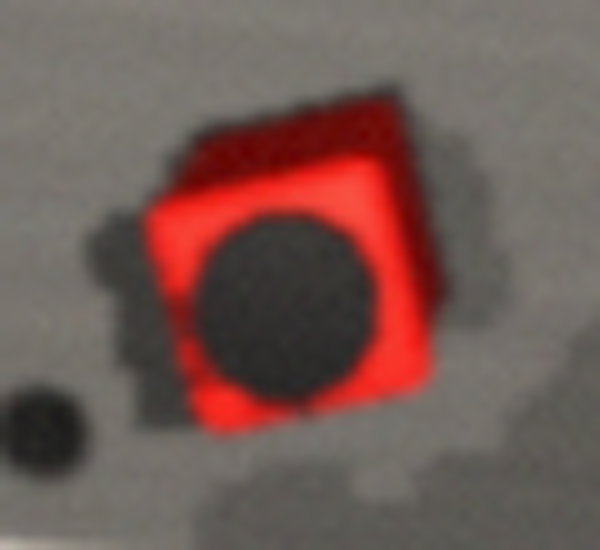

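The crop shows the grip's top face with corners at (148,210), (378,155), (432,385) and (205,432). Its yaw is about +0.232 rad.

```bash
python3 - <<'E'
from h import *
d=np.load('pics/w1.npz')
c=np.array([ray(d,265+u/10,135+v/10,.112) for u,v in [(148,210),(378,155),(432,385),(205,432)]]); m=c.mean(0)
print(c.round(4),m, [np.linalg.norm(c[i]-c[i-1]).round(4) for i in range(4)])
print(m-ctrl.get_state()['eef_pos'])
E
```

```text
[[ 0.631  -0.2988  0.112 ]
 [ 0.6356 -0.3175  0.112 ]
 [ 0.6167 -0.3219  0.112 ]
 [ 0.6127 -0.3031  0.112 ]] [ 0.62400405 -0.31032058  0.112     ] [np.float64(0.0188), np.float64(0.0192), np.float64(0.0193), np.float64(0.0192)]
[ 0.02302331  0.01873241 -0.13568751]
```

Emit:
drive_tool([
  [[0,0,-0.12],[0.023,-0.0185,0],0.05],
  [[0,0,-0.113],[0,0,0.03],0.05],
  [[0,0,0],[0,0,0.035],0.05],
  [[0,0,0],[0,0,0],0.05],
])

```text
time: 1.78
eef_pos: [0.6208, -0.3124, 0.1787]
tcp_rot: [0.993, 0.115, -0.003, -0.003]
contact_force: [0.3, 0.5, -0.4]
opening: 0.585
finger_force: 0.0
```

Emit:
drive_tool([
  [[0,0,0],[0,0,0],0.05],
])

```text
time: 1.9
eef_pos: [0.6235, -0.3136, 0.1845]
tcp_rot: [0.993, 0.115, 0.0, 0.001]
contact_force: [0.2, -0.8, 0.7]
opening: 0.582
finger_force: 0.0
```

```bash
cat >> h.py <<'E'
def avg(n=3):
    L=[]
    for i in range(n):
        s=ctrl.get_state(); L.append(np.r_[s['eef_pos'],s['contact_force'],s['tcp_rot'][:2]]); 
        if i<n-1: ctrl.read_camera('wrist')
    L=np.array(L); return L,L.mean(0)
E
python3 - <<'E'
from h import *
d=snap('wrist','w2')
L,m=avg(3); print(L.round(4))
im=d['image'];g=cv2.inRange(cv2.cvtColor(im,cv2.COLOR_RGB2HSV),(0,150,170),(8,255,255))+cv2.inRange(cv2.cvtColor(im,cv2.COLOR_RGB2HSV),(172,150,170),(180,255,255))
g=cv2.morphologyEx(g,cv2.MORPH_CLOSE,np.ones((25,25)))
cs,_=cv2.findContours(g,0,2); c=max(cs,key=cv2.contourArea); r=cv2.minAreaRect(c); b=cv2.boxPoints(r); print(r)
P=np.array([ray(d,u,v,.112) for u,v in b]); print(P.round(4),P.mean(0))
E
```

```text
[[ 0.624  -0.3136  0.1855 -0.4653 -0.1728  0.1206  0.9933  0.1156]
 [ 0.6242 -0.3135  0.1859 -0.4046 -0.5012  0.8458  0.9933  0.1157]
 [ 0.6243 -0.3133  0.1858 -0.1118 -0.9737  1.0218  0.9933  0.1159]]
((308.5, 208.0), (18.0, 29.0), 90.0)
[[ 0.6314 -0.2986  0.112 ]
 [ 0.6357 -0.3166  0.112 ]
 [ 0.6239 -0.3194  0.112 ]
 [ 0.6196 -0.3012  0.112 ]] [ 0.62763624 -0.30893532  0.112     ]
```

Emit:
drive_tool([
  [[0,0,0],[0.0005,-0.003,0.03],0.05],
  [[0,0,0],[0,0,0.03],0.05],
  [[0,0,0],[0,0,0.03],0.05],
  [[0,0,0],[0,0,0.01],0.05],
  [[0,0,0],[0,0,0],0.05],
])

```text
time: 2.68
eef_pos: [0.6235, -0.3094, 0.0838]
tcp_rot: [0.993, 0.116, 0.0, 0.0]
contact_force: [-0.5, 0.6, 0.4]
opening: 0.585
finger_force: 0.0
```

```bash
python3 - <<'E'
from h import *
snap('wrist','w3');L,m=avg(3); print(L.round(4))
E
```

```text
[[ 0.6241 -0.3097  0.0848  0.476  -0.2873  0.5024  0.9932  0.1161]
 [ 0.6244 -0.3099  0.0854  0.5002 -0.0452  0.7194  0.9932  0.1161]
 [ 0.6245 -0.31    0.0856 -0.6596 -0.1086  0.3651  0.9932  0.1161]]
```

View pics/w3.png

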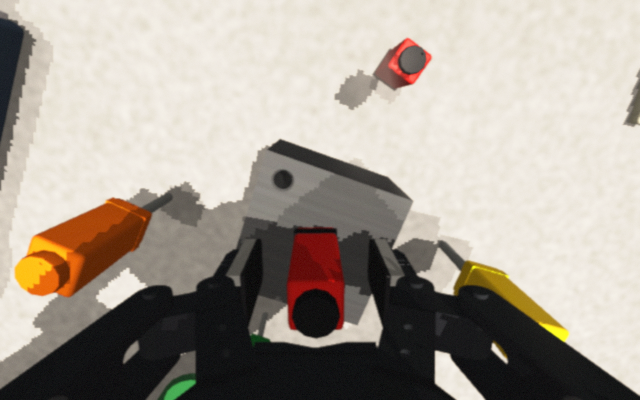

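The grip at (317,280) sits square and centred between the jaws, so I close them.

Emit:
drive_tool([
  [[0,0,0],[0,0,0],0.01],
  [[0,0,0],[0,0,0],0.01],
  [[0,0,0],[0,0,0],0.01],
  [[0,0,0],[0,0,0],0.01],
], grip_force=50)

```text
time: 3.32
eef_pos: [0.6239, -0.3096, 0.0845]
tcp_rot: [0.993, 0.116, 0.001, 0.001]
contact_force: [-1.3, -0.2, 4.3]
opening: 0.23
finger_force: 49.2
```

Emit:
drive_tool([
  [[0,0,0],[0,0,-0.02],0.01],
  [[0,0,0],[0,0,-0.03],0.01],
  [[0,0,0],[0,0,-0.05],0.01],
  [[0,0,0],[0,0,-0.05],0.01],
  [[0,0,0],[0,0,-0.03],0.01],
])

```text
time: 3.95
eef_pos: [0.6238, -0.3095, 0.2676]
tcp_rot: [0.993, 0.116, 0.002, 0.001]
contact_force: [0.0, -0.4, -0.4]
opening: 0.227
finger_force: 48.8
```

```bash
python3 - <<'E'
from h import *
L,m=avg(4); print(L.round(4)); print(ctrl.get_state()['opening'],ctrl.get_state()['finger_force'],ctrl.get_state()['time'])
d=np.load('pics/top0.npz')
for u,v in [(306.4,214.3),(286.4,218.3)]:print(ray(d,u,v,.155))
E
```

```text
[[ 0.6238 -0.3095  0.2676  0.0429 -0.4205 -0.4074  0.9932  0.1162]
 [ 0.6251 -0.3103  0.2722  0.8853 -1.1637  2.6834  0.9932  0.1162]
 [ 0.6249 -0.3102  0.2697  0.1197 -0.3865  0.0109  0.9932  0.1162]
 [ 0.6239 -0.3095  0.266   0.0913  1.0028 -1.0165  0.9932  0.1162]]
0.2309382926390795 48.84606420993805 4.1
[ 0.50761348 -0.04764968  0.155     ]
[0.4978581  0.00126197 0.155     ]
```

Emit:
drive_tool([
  [[0,0,0],[-0.006,-0.03,0],0.01],
  [[0,0,0],[-0.01,-0.05,0],0.01],
  [[0,0,0],[-0.01,-0.05,0],0.01],
  [[0,0,0],[-0.01,-0.055,0],0.01],
  [[0,0,0],[-0.01,-0.05,0],0.01],
])

```text
time: 4.72
eef_pos: [0.5221, -0.0891, 0.2601]
tcp_rot: [0.993, 0.116, -0.002, -0.001]
contact_force: [1.1, 1.1, -0.8]
opening: 0.227
finger_force: 49.0
```

Emit:
drive_tool([
  [[0,0,0],[-0.008,-0.0325,0],0.01],
  [[0,0,0],[0,-0.015,0],0.01],
  [[0,0,0],[0,0,0],0.01],
  [[0,0,0],[0,0,0],0.01],
  [[0,0,0],[0,0,0],0.01],
])

```text
time: 5.35
eef_pos: [0.506, -0.0478, 0.2631]
tcp_rot: [0.993, 0.115, -0.0, 0.0]
contact_force: [0.4, 0.2, -0.8]
opening: 0.228
finger_force: 49.1
```

```bash
python3 - <<'E'
from h import *
L,m=avg(3); print(L.round(4))
d=snap('wrist','w4');L,m=avg(1); print(L.round(4))
tip=m[:3]-[0,0,.0745]; print('tip px',proj(d,tip),'entry px',proj(d,[.5065,-.0475,.155]), 'center px',proj(d,[.548,-.013,.155]))
E
```

```text
[[ 0.506  -0.0478  0.2631  0.3572  0.2032 -0.8474  0.9933  0.1155]
 [ 0.506  -0.0477  0.2632  0.2939 -0.0311  0.3967  0.9933  0.1155]
 [ 0.5059 -0.0475  0.2632 -0.0671  0.7417 -0.7072  0.9933  0.1156]]
[[ 0.5058 -0.0474  0.2632  1.0652  0.3518 -1.6832  0.9933  0.1157]]
tip px [np.float64(313.9547984958347), np.float64(214.5259732721156)] entry px [np.float64(314.4403804776507), np.float64(199.43716489974372)] center px [np.float64(280.78098549705203), np.float64(134.20751367924578)]
```

View pics/w4.png

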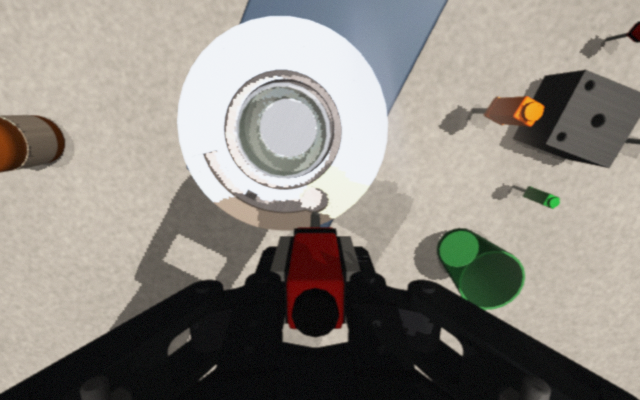

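The wrist view shows the whole collar with its outer rim at about (178–388, 15–228). The opening is near (314,198) and the groove shows in the slot near (250,195). I'll fit the rim and check with an overlay.

```bash
python3 - <<'E'
from h import *
from scipy.optimize import minimize
d=np.load('pics/w4.npz'); im=d['image']; g=cv2.GaussianBlur(cv2.cvtColor(im,cv2.COLOR_RGB2HSV)[:,:,2].astype(np.float32),(0,0),1)
g=np.minimum(g,240)
A=np.radians(np.r_[np.arange(-75,170,2)])
def circ(c,r,A): return np.array([proj(d,[c[0]+r*np.cos(a),c[1]+r*np.sin(a),.155]) for a in A],np.float32)
def samp(P): return cv2.remap(g,P[:,:1],P[:,1:],1).ravel()
f=lambda c:-np.mean(np.clip(samp(circ(c,.0725,A))-samp(circ(c,.0755,A)),0,60))
best=min((f((x,y)),x,y) for x in np.arange(.536,.561,.001) for y in np.arange(-.025,.0,.001)); print(best)
r=minimize(f,best[1:],method='Nelder-Mead',options=dict(initial_simplex=[best[1:],(best[1]+.001,best[2]),(best[1],best[2]+.001)])); c=r.x;print(c,r.fun)
o=cv2.resize(im,None,fx=5,fy=5,interpolation=2)
def dr(P,col): 
    for p in P: cv2.circle(o,tuple(int(v) for v in (p+.5)*5-.5),2,col,-1)
dr(circ(c,.074,np.radians(range(0,360,2))),(255,0,0)); dr(circ(c,.0605,np.radians(range(100,240,2))),(0,0,255));dr(circ(c,.0495,np.radians(range(100,240,2))),(0,0,255))
yaw=-.197;e=c+.055*np.array([np.cos(np.radians(230)+yaw),np.sin(np.radians(230)+yaw)]);print('entry',e)
dr(circ(e,.010,np.radians(range(0,360,5))),(0,160,0))
for a in np.radians(np.arange(140,201,5))+yaw: dr(circ(c,.064,[a]),(255,128,0))
cv2.imwrite('pics/c4.png',o[650:1150,875:1675,::-1])
E
```

```text
(np.float32(-50.033928), np.float64(0.55), np.float64(-0.01299999999999999))
[ 0.55017452 -0.01337047] -51.178184509277344
entry [ 0.50725849 -0.04776836]
```

View pics/c4.png

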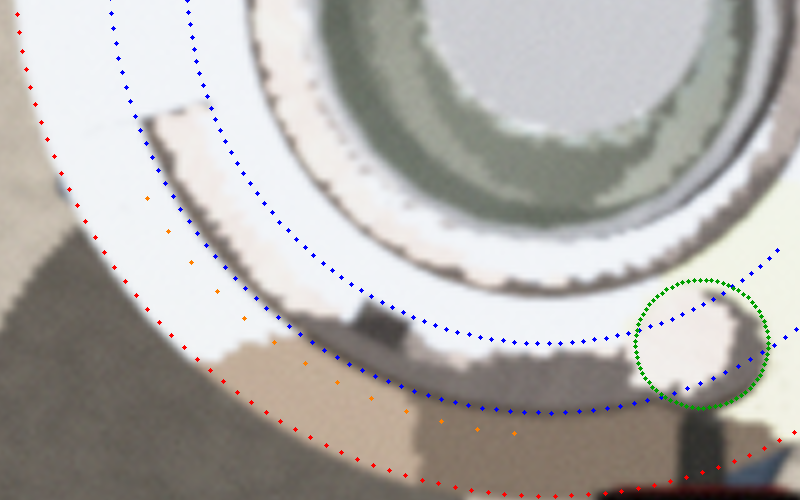

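The overlay matches rim, slot and opening well. The stem tip appears at about crop (700,415), close to its predicted place.

```bash
python3 - <<'E'
from h import *
d=np.load('pics/w4.npz');c=np.array([.5502,-.0134])
for u,v in [(355,325),(380,325),(410,330)]:
    p=ray(d,175+u/5,130+v/5,.135)[:2]-c; print(np.linalg.norm(p),np.degrees(np.arctan2(p[1],p[0]))%360)
E
```

```text
0.06171512453963393 161.3727696883723
0.059657658601536864 164.6916021153869
0.05825962251108533 169.2761561091942
```

Emit:
drive_tool([
  [[0,0,0],[0.0015,0.0005,0.012],0.01],
  [[0,0,0],[0,0,0.012],0.01],
  [[0,0,0],[0,0,0.012],0.01],
  [[0,0,0],[0,0,0],0.01],
  [[0,0,0],[0,0,0],0.01],
])

```text
time: 6.12
eef_pos: [0.5073, -0.0469, 0.2274]
tcp_rot: [0.993, 0.116, 0.0, 0.0]
contact_force: [0.2, 0.4, -0.2]
opening: 0.224
finger_force: 49.1
```

```bash
python3 - <<'E'
from h import *
L,m=avg(4); print(L.round(4))
E
```

```text
[[ 0.5073 -0.0469  0.2274  0.2118  0.3523 -0.2476  0.9932  0.1162]
 [ 0.5075 -0.0469  0.2278  0.2218 -0.2308 -1.7707  0.9932  0.1162]
 [ 0.5075 -0.0469  0.2279  0.1801 -0.0443 -0.4912  0.9932  0.1162]
 [ 0.5075 -0.047   0.228  -0.0764 -0.352  -1.0375  0.9932  0.1162]]
```

Emit:
drive_tool([
  [[0,0,0],[0,0.0008,0.009],0.01],
  [[0,0,0],[0,0,0.007],0.01],
  [[0,0,0],[0,0,0.004],0.01],
  [[0,0,0],[0,0,0],0.01],
])

```text
time: 6.78
eef_pos: [0.5072, -0.0476, 0.2073]
tcp_rot: [0.993, 0.116, -0.0, -0.0]
contact_force: [-1.4, -0.2, 1.6]
opening: 0.228
finger_force: 49.2
```

```bash
python3 - <<'E'
from h import *
L,m=avg(4); print(L.round(4))
E
```

```text
[[ 0.5072 -0.0476  0.2073 -1.3821 -0.153   1.5955  0.9932  0.1161]
 [ 0.5073 -0.0476  0.2076 -1.6101  0.1472  2.7902  0.9932  0.1162]
 [ 0.5073 -0.0477  0.2077 -0.5707 -0.2162  1.066   0.9932  0.1161]
 [ 0.5074 -0.0477  0.2077 -1.2441 -0.0379  1.5067  0.9932  0.1162]]
```

```bash
cat >> h.py <<'E'
C=np.array([.5502,-.0134])
def pt(a,r=.055): return C+r*np.array([np.cos(np.radians(a)),np.sin(np.radians(a))])
def tool(v,q=(.9932,.1161)):
    t=2*np.arctan2(q[1],q[0]); return (np.array([v[0]*np.cos(t)+v[1]*np.sin(t), v[0]*np.sin(t)-v[1]*np.cos(t)])*1000).round(1)
E
python3 - <<'E'
from h import *
p=np.array([.5074,-.0477])
for a in [215,211,207,203,199,195,191,187,183,180,178,176,175,174,173,172,171,170,169,168,167,166,165,164]:
    n=pt(a); print(a,n.round(4),tool(n-p),round(1000*np.linalg.norm(n-pt(218.7)),1)); p=n
E
```

```text
215 [ 0.5051 -0.0449] [-1.6 -3.2] 3.6
211 [ 0.5031 -0.0417] [-1.3 -3.6] 7.4
207 [ 0.5012 -0.0384] [-1.  -3.7] 11.2
203 [ 0.4996 -0.0349] [-0.8 -3.8] 15.0
199 [ 0.4982 -0.0313] [-0.5 -3.8] 18.8
195 [ 0.4971 -0.0276] [-0.2 -3.8] 22.6
191 [ 0.4962 -0.0239] [ 0.  -3.8] 26.3
187 [ 0.4956 -0.0201] [ 0.3 -3.8] 30.0
183 [ 0.4953 -0.0163] [ 0.6 -3.8] 33.7
180 [ 0.4952 -0.0134] [ 0.6 -2.8] 36.4
178 [ 0.4952 -0.0115] [ 0.5 -1.9] 38.3
176 [ 0.4953 -0.0096] [ 0.5 -1.8] 40.0
175 [ 0.4954 -0.0086] [ 0.3 -0.9] 40.9
174 [ 0.4955 -0.0077] [ 0.3 -0.9] 41.8
173 [ 0.4956 -0.0067] [ 0.3 -0.9] 42.7
172 [ 0.4957 -0.0057] [ 0.3 -0.9] 43.6
171 [ 0.4959 -0.0048] [ 0.4 -0.9] 44.5
170 [ 0.496  -0.0038] [ 0.4 -0.9] 45.4
169 [ 0.4962 -0.0029] [ 0.4 -0.9] 46.2
168 [ 0.4964 -0.002 ] [ 0.4 -0.9] 47.1
167 [ 0.4966 -0.001 ] [ 0.4 -0.9] 48.0
166 [ 4.968e-01 -1.000e-04] [ 0.4 -0.9] 48.8
165 [0.4971 0.0008] [ 0.4 -0.8] 49.7
164 [0.4973 0.0018] [ 0.5 -0.8] 50.5
```

First press a little more and start sliding.

Emit:
drive_tool([
  [[0,0,0],[0,0,0.0025],0.01],
  [[0,0,0],[0,0,0],0.01],
  [[0,0,0],[-0.0016,-0.0032,0],0.01],
  [[0,0,0],[-0.0013,-0.0036,0],0.01],
  [[0,0,0],[0,0,0],0.01],
])

```text
time: 7.55
eef_pos: [0.5029, -0.0411, 0.205]
tcp_rot: [0.993, 0.116, 0.0, -0.001]
contact_force: [-0.1, 0.1, 2.7]
opening: 0.226
finger_force: 49.4
```

```bash
python3 - <<'E'
from h import *
L,m=avg(4); print(L.round(4),tool(pt(203)-m[:2]),tool(pt(211)-m[:2]))
E
```

```text
[[ 0.5029 -0.0411  0.205  -0.0998  0.0813  2.6766  0.9932  0.1161]
 [ 0.5029 -0.0411  0.2049  0.7052  1.2795  2.8783  0.9932  0.1161]
 [ 0.5029 -0.0411  0.2048  0.7676  0.2476  2.8448  0.9932  0.1161]
 [ 0.5028 -0.0411  0.2047  0.3144  1.4849  3.424   0.9932  0.1161]] [-1.8 -6.8] [0.  0.7]
```

Emit:
drive_tool([
  [[0,0,0],[-0.0009,-0.0034,0],0.01],
  [[0,0,0],[-0.0009,-0.0034,0],0.01],
  [[0,0,0],[-0.0005,-0.0034,0],0.01],
  [[0,0,0],[0,0,0],0.01],
  [[0,0,0],[0,0,0],0.01],
])

```text
time: 8.32
eef_pos: [0.4979, -0.0315, 0.2045]
tcp_rot: [0.993, 0.116, -0.001, -0.001]
contact_force: [0.4, 0.9, 3.3]
opening: 0.226
finger_force: 49.4
```

```bash
cat >> h.py <<'E'
def rep(*T):
    L,m=avg(3); print(L.round(4)); p=m[:2]; v=p-C
    print('r %.4f a %.1f'%(np.hypot(*v),np.degrees(np.arctan2(v[1],v[0]))%360), 'd entry %.4f'%np.linalg.norm(p-pt(218.7)))
    for a in T: print(a,tool(pt(a)-p)); p=pt(a)
E
python3 - <<'E'
from h import *
rep(195,191,187,183)
E
```

```text
[[ 0.4979 -0.0315  0.2045  0.3534  0.8791  3.3031  0.9932  0.1161]
 [ 0.4979 -0.0315  0.2045  0.269   2.8575  2.8665  0.9932  0.116 ]
 [ 0.4979 -0.0316  0.2045 -0.4875  1.728   3.2169  0.9932  0.1161]]
r 0.0554 a 199.1 d entry 0.0188
195 [ 0.1 -4. ]
191 [ 0.  -3.8]
187 [ 0.3 -3.8]
183 [ 0.6 -3.8]
```

Emit:
drive_tool([
  [[0,0,0],[0.0001,-0.0038,0],0.01],
  [[0,0,0],[0,-0.0038,0],0.01],
  [[0,0,0],[0.0003,-0.0038,0],0.01],
  [[0,0,0],[0.0006,-0.0038,0],0.01],
  [[0,0,0],[0,0,0],0.01],
])

```text
time: 9.05
eef_pos: [0.4957, -0.0162, 0.2047]
tcp_rot: [0.993, 0.116, -0.0, -0.001]
contact_force: [-0.2, 1.0, 2.1]
opening: 0.22
finger_force: 49.4
```

```bash
python3 - <<'E'
from h import *
rep(180,177,175,173)
E
```

```text
[[ 0.4957 -0.0162  0.2047 -0.2017  1.0041  2.0798  0.9932  0.116 ]
 [ 0.4956 -0.0162  0.2046  0.7195  1.627   2.6176  0.9932  0.116 ]
 [ 0.4956 -0.0163  0.2046  0.7325  1.5247  3.1315  0.9932  0.116 ]]
r 0.0546 a 183.0 d entry 0.0336
180 [ 0.2 -2.9]
177 [ 0.7 -2.8]
175 [ 0.6 -1.8]
173 [ 0.6 -1.8]
```

Emit:
drive_tool([
  [[0,0,0],[0.0002,-0.0029,0],0.01],
  [[0,0,0],[0.0007,-0.0028,0],0.01],
  [[0,0,0],[0.0006,-0.0018,0],0.01],
  [[0,0,0],[0.0005,-0.0016,0],0.01],
  [[0,0,0],[0,0,0],0.01],
])

```text
time: 9.78
eef_pos: [0.4957, -0.0075, 0.2048]
tcp_rot: [0.993, 0.116, 0.0, -0.001]
contact_force: [0.1, -0.1, 2.8]
opening: 0.227
finger_force: 49.4
```

```bash
python3 - <<'E'
from h import *
rep(171,169,168,167,166)
E
```

```text
[[ 0.4957 -0.0075  0.2048  0.0687 -0.0958  2.8402  0.9932  0.116 ]
 [ 0.4957 -0.0075  0.2048 -0.0893 -0.2984  2.5676  0.9932  0.116 ]
 [ 0.4957 -0.0075  0.2048 -0.4131 -0.2575  2.8694  0.9932  0.116 ]]
r 0.0549 a 173.8 d entry 0.0419
171 [ 0.8 -2.6]
169 [ 0.8 -1.8]
168 [ 0.4 -0.9]
167 [ 0.4 -0.9]
166 [ 0.4 -0.9]
```

Emit:
drive_tool([
  [[0,0,0],[0.0005,-0.0013,0],0.01],
  [[0,0,0],[0.0004,-0.0013,0],0.01],
  [[0,0,0],[0.0003,-0.0009,0],0.01],
  [[0,0,0],[0,0,0],0.01],
])

```text
time: 10.38
eef_pos: [0.4961, -0.0041, 0.2048]
tcp_rot: [0.993, 0.116, 0.0, -0.0]
contact_force: [0.0, -1.4, 2.8]
opening: 0.227
finger_force: 49.4
```

```bash
python3 - <<'E'
from h import *
rep(169,168,167,166)
E
```

```text
[[ 0.4961 -0.0041  0.2048  0.0291 -1.3915  2.7707  0.9932  0.1161]
 [ 0.4961 -0.0041  0.2048  0.1888 -1.1146  2.3327  0.9932  0.1161]
 [ 0.4961 -0.0041  0.2048  0.3229 -0.3074  1.2562  0.9932  0.1161]]
r 0.0549 a 170.2 d entry 0.0451
169 [ 0.4 -1.1]
168 [ 0.4 -0.9]
167 [ 0.4 -0.9]
166 [ 0.4 -0.9]
```

Emit:
drive_tool([
  [[0,0,0],[0.0004,-0.001,0],0.01],
  [[0,0,0],[0.0004,-0.0009,0],0.01],
  [[0,0,0],[0,0,0],0.01],
])

```text
time: 10.85
eef_pos: [0.4965, -0.0015, 0.2048]
tcp_rot: [0.993, 0.116, 0.0, -0.001]
contact_force: [1.3, 2.3, 2.3]
opening: 0.227
finger_force: 49.4
```

```bash
python3 - <<'E'
from h import *
rep(167,166)
E
```

```text
[[ 4.9650e-01 -1.5000e-03  2.0480e-01  1.2840e+00  2.2826e+00  2.3134e+00
   9.9320e-01  1.1600e-01]
 [ 4.9640e-01 -1.5000e-03  2.0470e-01  1.0632e+00  1.6887e+00  2.3290e+00
   9.9320e-01  1.1600e-01]
 [ 4.9650e-01 -1.6000e-03  2.0480e-01  1.6170e+00  2.4911e+00  2.2072e+00
   9.9320e-01  1.1600e-01]]
r 0.0550 a 167.6 d entry 0.0475
167 [ 0.3 -0.5]
166 [ 0.4 -0.9]
```

Emit:
drive_tool([
  [[0,0,0],[0.0003,-0.0009,0],0.01],
  [[0,0,0],[0,0,0],0.01],
  [[0,0,0],[0,0,0],0.01],
])

```text
time: 11.32
eef_pos: [0.4964, -0.0006, 0.2042]
tcp_rot: [0.993, 0.116, 0.0, -0.001]
contact_force: [1.7, 3.9, -1.1]
opening: 0.229
finger_force: 49.2
```

```bash
python3 - <<'E'
from h import *
rep(166,165)
E
```

```text
[[ 4.9640e-01 -6.0000e-04  2.0420e-01  1.6797e+00  3.8811e+00 -1.1363e+00
   9.9330e-01  1.1600e-01]
 [ 4.9650e-01 -6.0000e-04  2.0430e-01  2.9164e+00  4.1621e+00 -7.9130e-01
   9.9330e-01  1.1600e-01]
 [ 4.9640e-01 -6.0000e-04  2.0430e-01  2.4350e+00  4.8105e+00 -1.4190e-01
   9.9330e-01  1.1590e-01]]
r 0.0553 a 166.6 d entry 0.0484
166 [ 0.5 -0.4]
165 [ 0.4 -0.8]
```

The vertical force has gone, so the tip has dropped in. I centre it along the side force and then lower.

Emit:
drive_tool([
  [[0,0,0],[0.0007,-0.0008,0],0.01],
  [[0,0,0],[0,0,0.002],0.01],
  [[0,0,0],[0,0,0],0.01],
])

```text
time: 11.8
eef_pos: [0.4968, -0.0004, 0.2024]
tcp_rot: [0.993, 0.116, -0.0, -0.0]
contact_force: [1.2, 4.5, -1.0]
opening: 0.229
finger_force: 49.2
```

```bash
python3 - <<'E'
from h import *
rep(166,165)
E
```

```text
[[ 4.9680e-01 -4.0000e-04  2.0240e-01  1.1792e+00  4.4732e+00 -9.5170e-01
   9.9320e-01  1.1610e-01]
 [ 4.9680e-01 -4.0000e-04  2.0240e-01  1.8211e+00  3.4965e+00 -5.0710e-01
   9.9320e-01  1.1610e-01]
 [ 4.9680e-01 -4.0000e-04  2.0250e-01  1.5142e+00  3.1529e+00 -1.0456e+00
   9.9320e-01  1.1610e-01]]
r 0.0549 a 166.3 d entry 0.0486
166 [ 0.1 -0.3]
165 [ 0.4 -0.8]
```

Emit:
drive_tool([
  [[0,0,0],[0.0004,-0.001,0],0.01],
  [[0,0,0],[0,0,0.002],0.01],
  [[0,0,0],[0,0,0],0.01],
])

```text
time: 12.28
eef_pos: [0.4968, 0.0002, 0.2005]
tcp_rot: [0.993, 0.116, -0.001, 0.001]
contact_force: [0.1, -0.3, -1.2]
opening: 0.222
finger_force: 49.2
```

```bash
python3 - <<'E'
from h import *
rep(166,165)
E
```

```text
[[ 4.9680e-01  2.0000e-04  2.0050e-01  1.2090e-01 -2.6630e-01 -1.1906e+00
   9.9320e-01  1.1630e-01]
 [ 4.9680e-01  2.0000e-04  2.0060e-01 -4.8350e-01  1.0890e-01 -5.1620e-01
   9.9320e-01  1.1620e-01]
 [ 4.9690e-01  3.0000e-04  2.0060e-01 -2.3050e-01 -2.4190e-01 -8.4980e-01
   9.9320e-01  1.1620e-01]]
r 0.0551 a 165.7 d entry 0.0492
166 [-0.1  0.3]
165 [ 0.4 -0.8]
```

Emit:
drive_tool([
  [[0,0,0],[0.0001,-0.0005,0.003],0.01],
  [[0,0,0],[0,0,0.003],0.01],
  [[0,0,0],[0,0,0.003],0.01],
  [[0,0,0],[0,0,0],0.01],
])

```text
time: 12.88
eef_pos: [0.4968, 0.0012, 0.1914]
tcp_rot: [0.993, 0.116, -0.0, -0.0]
contact_force: [1.1, 0.7, 0.1]
opening: 0.227
finger_force: 49.2
```

```bash
python3 - <<'E'
from h import *
rep(166,165)
E
```

```text
[[ 4.9680e-01  1.2000e-03  1.9140e-01  1.1496e+00  6.9140e-01  1.3220e-01
   9.9320e-01  1.1620e-01]
 [ 4.9700e-01  1.2000e-03  1.9160e-01 -3.8230e-01  2.8980e-01 -1.6127e+00
   9.9320e-01  1.1620e-01]
 [ 4.9710e-01  1.2000e-03  1.9180e-01 -1.4380e-01  1.1439e+00 -1.7617e+00
   9.9320e-01  1.1620e-01]]
r 0.0552 a 164.7 d entry 0.0501
166 [-0.4  1.2]
165 [ 0.4 -0.8]
```

Free of force and now about 10 mm above seating. Lowering further.

Emit:
drive_tool([
  [[0,0,0],[0,0.0004,0.003],0.01],
  [[0,0,0],[0,0,0.003],0.01],
  [[0,0,0],[0,0,0.002],0.01],
  [[0,0,0],[0,0,0],0.01],
])

```text
time: 13.48
eef_pos: [0.4971, 0.0008, 0.1835]
tcp_rot: [0.993, 0.116, -0.0, -0.0]
contact_force: [0.2, 0.1, -1.7]
opening: 0.229
finger_force: 49.2
```

```bash
python3 - <<'E'
from h import *
rep(166,165)
E
```

```text
[[ 4.9710e-01  8.0000e-04  1.8350e-01  2.4190e-01  9.0800e-02 -1.7413e+00
   9.9320e-01  1.1610e-01]
 [ 4.9720e-01  8.0000e-04  1.8370e-01 -6.3170e-01  2.1170e-01 -8.8290e-01
   9.9320e-01  1.1620e-01]
 [ 4.9720e-01  8.0000e-04  1.8380e-01  9.2700e-01 -7.8500e-02 -5.5650e-01
   9.9320e-01  1.1620e-01]]
r 0.0549 a 165.0 d entry 0.0497
166 [-0.5  0.8]
165 [ 0.4 -0.8]
```

Emit:
drive_tool([
  [[0,0,0],[0,0,0.0015],0.01],
  [[0,0,0],[0,0,0.0005],0.01],
  [[0,0,0],[0,0,0],0.01],
])

```text
time: 13.95
eef_pos: [0.4972, 0.0008, 0.1818]
tcp_rot: [0.993, 0.116, -0.0, -0.0]
contact_force: [0.8, -0.2, -1.4]
opening: 0.225
finger_force: 49.2
```

```bash
python3 - <<'E'
from h import *
rep(165)
E
```

```text
[[ 4.9720e-01  8.0000e-04  1.8180e-01  7.7150e-01 -2.0170e-01 -1.3739e+00
   9.9320e-01  1.1610e-01]
 [ 4.9720e-01  8.0000e-04  1.8180e-01 -3.3470e-01 -3.8130e-01 -9.4400e-01
   9.9320e-01  1.1610e-01]
 [ 4.9720e-01  8.0000e-04  1.8180e-01  3.3340e-01  7.3110e-01 -1.1602e+00
   9.9320e-01  1.1620e-01]]
r 0.0549 a 165.0 d entry 0.0496
165 [-0.1 -0.1]
```

Emit:
drive_tool([
  [[0,0,0],[0,0,0.0008],0.01],
  [[0,0,0],[0,0,0],0.01],
])

```text
time: 14.3
eef_pos: [0.4974, 0.0008, 0.1815]
tcp_rot: [0.993, 0.116, 0.0, 0.0]
contact_force: [-1.1, 0.0, 2.6]
opening: 0.229
finger_force: 49.6
```

Emit:
drive_tool([
  [[0,0,0],[0,0,0.0007],0.01],
  [[0,0,0],[0,0,0],0.01],
])

```text
time: 14.55
eef_pos: [0.4974, 0.0008, 0.1814]
tcp_rot: [0.993, 0.116, 0.0, 0.0]
contact_force: [-3.2, 0.8, 5.4]
opening: 0.226
finger_force: 50.0
```

Seated on the collar with light contact. I release and lift straight up.

Emit:
drive_tool([
  [[0,0,0],[0,0,0],0.03],
  [[0,0,0],[0,0,0],0.045],
  [[0,0,0],[0,0,0],0.045],
  [[0,0,0],[0,0,0],0.045],
])

```text
time: 15.05
eef_pos: [0.4971, 0.0008, 0.1801]
tcp_rot: [0.993, 0.116, -0.0, -0.0]
contact_force: [0.1, -0.8, 0.1]
opening: 0.528
finger_force: 0.0
```

Emit:
drive_tool([
  [[0,0,0],[0,0,-0.02],0.045],
  [[0,0,0],[0,0,-0.03],0.045],
  [[0,0,0],[0,0,-0.04],0.045],
  [[0,0,0],[0,0,-0.03],0.045],
  [[0,0,0],[-0.02,0,0],0.045],
])

```text
time: 15.68
eef_pos: [0.4794, -0.0041, 0.3039]
tcp_rot: [0.993, 0.116, 0.003, 0.001]
contact_force: [-0.2, 0.1, -0.7]
opening: 0.53
finger_force: 0.0
```

```bash
python3 - <<'E'
from h import *
rep(); d=snap('wrist','w9'); print(proj(d,[.4972,.0008,.209]),ctrl.get_state()['time'])
E
```

```text
[[ 0.4794 -0.0041  0.3039 -0.2493  0.1313 -0.6758  0.9932  0.1164]
 [ 0.4767 -0.0041  0.302  -0.2128  1.2692 -0.597   0.9932  0.1163]
 [ 0.4772 -0.0039  0.301  -0.5768 -0.6674  0.0972  0.9933  0.1159]]
r 0.0730 a 172.7 d entry 0.0527
[np.float64(314.21428157831235), np.float64(178.13802150805662)] 15.825
```

View pics/w9.png

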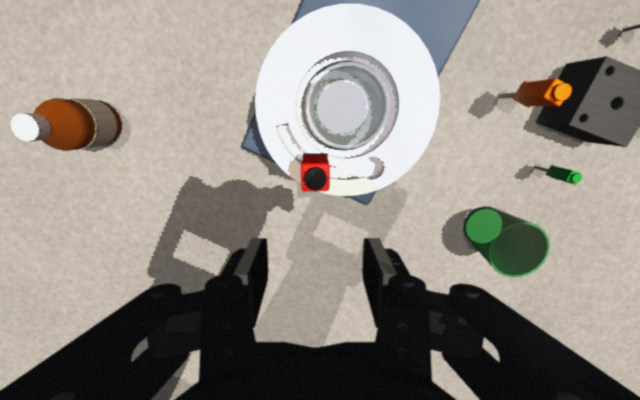

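The sensor stands upright on the collar at (315,175), where predicted, and the dish, beaker and bottle look undisturbed. Handing in.

```bash
python3 -c "
from plant import ctrl; print(ctrl.sign_off())"
```

```text
the job is handed in; nothing more can be done
None
```

The sensor is in the groove with its grip seated on the collar and released; the job was handed in at about 16 s, with no verdict returned, and the dish, beaker and bottle look undisturbed.

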